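# Mix a bottle on the bench mixer

## Robot

A 6-joint arm with a two-finger parallel gripper is mounted at the origin on a cart in front of the work surface, level with it; the furniture and walls round the work are solid. World frame = base frame: x ahead of the robot, y to its left, z up, the work surface at z = 0. Lengths are in m, angles in rad, forces in N, time in s.
With the tool pointing down it reaches from about 0.375 to 0.9 m from the base axis. Payload 3.1 kg.
Tool frame: the origin (TCP) lies at the centre of the arm's flange, where the gripper is bolted on; the fingertips stand 173 mm ahead of it and the grasp point (between the pads) lies 155 mm ahead of it (tip_extent is the distance from the TCP to the fingertips, in m); z points along the fingers, y is the direction in which the jaws open and shut (so a half turn about z gives the same grasp; the last joint's range is limited). The gripper opens to 85 mm and grips with 20 to 120 N. Pads are 22 mm wide; open, the fingers measure 114 mm over their backs; the gripper's body (76 mm by 85 mm) begins 54 mm behind the grasp point. The pads swing forward as they close: fully open they stand 13 mm farther back than shut.
Start: joints at [1.143, 0.527, 1.433, -0, 1.181, -0.178], TCP at [0.154, 0.606, 0.405] pointing down, gripper open.
Joint ranges: [-3.08, 3.08], [-0.75, 2.2], [0.22, 2.44], [-1.43, 4.57], [0, 2.65], [-2.85, 2.85]. Speed limits (rad/s): [2.79, 2.79, 3.14, 3.14, 3.14, 3.14].

## Interface

Orientations are given as a unit quaternion [x, y, z, w].
In Python, from station import sense, snapshot, sign_off, tip_extent gives the robot as it stands. The module is installed in compiled form; this text tells all that it offers.
- The arm moves only by the tool servo_tool, never from a script. Its argument "rows" is a list of rows, each a list of 3 entries, a list of its own where there are three numbers: the shift along the tool's x, y, z in mm, then the turn about the tool's z in degrees, then the opening, from -1 (shut) to 1 (fully open), so that 0 is half open. A call has 1 to 8 rows; each row is the pose to reach, as a shift and turn from the pose measured when the call began, along the tool's axes at that moment; what a row does not reach only later rows make up. A row lasts 1/10 s, in which the tool goes at most 50 mm and 8.59 degrees, less where a joint would pass 70% of its speed; a pose out of reach is approached as far as the arm can. A call with a gripper value outside its range is refused whole. The fingers move at their own pace and stop on an object; "force" is the grip in N (left out, the last holds). Time passes only in rows, so rows that repeat a pose let the fingers close. It gives the time, the measured TCP pose, the force and the opening at its end, in the units of the state.
- sense(): the state, without advancing time (a new reading comes with each control period).
- snapshot(name): name is "side" or "top"; returns a dict with "image" (384x512x3 uint8, blue, green, red), "z_map" (384x512 float32, m along the optical axis (not along the pixel's ray), 0 where there is no reading), "vertical_fov" (degrees; the focal length in pixels is half the picture's height over the tangent of half this angle, whatever the lens; pixels are square), "cx", "cy" (the principal point, pixels), "cam_to_world" (4x4, takes a point from camera to world coordinates). Camera axes: x right, y down, z forward; pixel columns grow to the right and rows downward; lengths in m; the calibration is good to about 2 mm. A picture is of the moment at which its call begins.
- sign_off(): hands the job in, once; it reports no verdict.
The state is a dict: "t": time; "q": joint angles; "qd": joint speeds; "tau": joint torques, N m; "tcp_pos": TCP position; "tool_rot": TCP orientation; "force": force on the tool from outside, world axes, zero at the start; "ft_torque": the same for the moment, N m; "finger_gap": opening from 0.0 (shut) to 1.0 (fully open).
Only numpy, scipy, OpenCV 4.12 (cv2) and the standard library are available. Lean on these libraries where they do the work, as an engineer would, in place of code of your own. Each camera call takes 0.05 s, during which the arm holds its last target. There are 200 camera calls.

## Task

Roll the mixer's thumbwheel by its knurled edge until the digit 6 is centred in its window. Then hold the white bottle that stands at the front of the bench and press it, upright and centred, down onto the mixer's sprung black dish until the dish is fully home, with no more force than that needs, keep it there for two seconds, and finally stand the bottle on the round blue mat and let go. Leave the wheel on 6 and the tin of nails, roll of tape and bearing box where they are.

Things in the scene. Friction and masses are not known exactly. Their poses are not given: they have to be found in the camera images.
- mixer: Grey bench mixer, fixed: a box 130 (x) x 200 (y) x 70 mm high with a black top; origin at the centre of its underside; at yaw 0 its front (rocker switch, vents) looks to -x. On its top: in the +y half a sprung black rubber dish on a steel column (outside diameter 72 mm, inside 64 mm, rim 5 mm above its flat floor), in the -y half the thumbwheel.
- mixer_seat (a point): Point on the mixer's flat top (70 mm above the bench) straight below the dish's centre. The column under the dish is screwed up or down by a hidden amount: the dish's floor at rest is 29 to 43 mm above this point, not reported; find it by touch. Over 35 N between bottle and dish is too much.
- press_pad (a joint): How far the dish is pressed straight down, in m: 0 at rest, 0.010 at its hard stop. It takes 4 N to start it, rising evenly to 12 N at the stop; it springs back up. The bottle's weight alone does not move it.
- wheel_top (a point): Highest point of the thumbwheel's orange knurled rim (16 mm wide, radius 30 mm), mid-width, 12 mm above the mixer's top. The axle is level, along the mixer's y. Towards the mixer's -y: a 13 mm wide white digit band, radius 27 mm, and over it the window, a grey frame 2 mm lower than the rim. A fingertip pressing 4 to 8 N on the top and moved along the mixer's x carries it; it needs about 1 N.
- thumbwheel (a joint): Wheel angle, rad. Digits 0 to 9 are 0.628 rad (18.8 mm of rim) apart, read from the front; digit d is centred in the window at 0.628 d, so 6 is at 3.77. It grows as the wheel's top moves to the mixer's -x (its front). It starts between 3 and 5 and stays where it is left.
- oil_bottle: Closed rigid white plastic bottle with a pink and white label, standing at the front of the bench: 50 mm in diameter, 153 mm high, 0.1 to 0.2 kg; the white cap is 41 mm in diameter, from 130 mm up. Origin at the centre of its underside, z up. (A like one, far back beside the green toolbox, is not meant.)
- mat: Flat round blue mat, fixed, 110 mm in diameter, 4 mm thick; origin at the centre of its underside. Bottle and mat stand on either side of the mixer and may have changed sides.
- nail_tin: Bystander: open grey tin of nails, 73 mm in diameter, 61 mm high, behind the mixer; origin under its centre.
- duct_tape: Bystander: roll of black tape lying flat, 62 mm in diameter, 19 mm high, behind the mixer; origin under its centre.
- bearing_box: Bystander: small blue and white box, 76 x 75 x 29 mm, behind the mixer; origin under its centre.
Mind the look-alikes: they are no part of the job. What is shaped like the oil_bottle but brown or red is not meant.

How it is judged:
On the way, in this order (a step that is already met when the one before it is completed fails the run):
1. the thumbwheel shows 6, centred in the window (value of joint thumbwheel between 3.56 and 3.98 rad), for 0.3 s.
2. the held bottle, upright and centred, presses the dish to its stop for 1.5 s (value of joint press_pad above 0.009 m and contact force between oil_bottle and press_pad above 6 N and contact force between oil_bottle and the fingers above 2 N and horizontal distance between oil_bottle and mixer_seat below 0.008 m and angle between oil_bottle's own z axis and vertical below 0.12 rad), for 1.5 s.
At the end, for the whole second after the job is handed in: The bottle stands upright (within 0.1 rad) and still with its whole base on the blue mat (centres within 30 mm), the thumbwheel still shows 6 (3.56 to 3.98 rad) and the dish has sprung back up (within 2 mm) (all of step 1 and horizontal distance between oil_bottle and mat below 0.03 m and height (world z) of oil_bottle below 0.008 m and angle between oil_bottle's own z axis and vertical below 0.1 rad and linear speed of oil_bottle below 0.02 m/s and value of joint press_pad below 0.002 m); the robot touches nothing.
It fails at once if the bottle is pressed on the dish with more than 35 N (contact force between oil_bottle and press_pad above 35 N).
It fails at once if the bottle is tipped over (angle between oil_bottle's own z axis and vertical above 0.6 rad).
It fails at once if a bystander is moved by more than 20 mm (distance of any of nail_tin, duct_tape, bearing_box from where it was at the start of the episode above 0.02 m).
It also fails if it takes over 72 s, if anything falls off the work surface, if the arm or the gripper's body presses on something with over 40 N, if the wrist force passes 120 N, or if a joint passes its speed limit or range.

## Working session

There is one attempt and no reset: what is moved stays moved. The work goes in short steps, Python scripts to look and compute and a tool call to move; the robot and the scene stay as the last step left them, time stands still between calls to the robot, and variables do not carry over. Pictures are saved under pics/ and viewed, about 8 in all and at most 12, crops included, and the job is handed in when it is done.

Besides the shell and the picture viewer there is one more tool, called after "Emit:" as name([rows], argument=value, ...), one row to a line, values as JSON. servo_tool: Moves the arm, as the interface text tells. Its arguments: {"type":"object","properties":{"rows":{"type":"array"},"force":{"type":"number"}},"required":["rows"]}

```bash
mkdir -p pics; cat > h.py <<'E'
import numpy as np, cv2
from station import sense, snapshot, sign_off, tip_extent
def cloud(s):
    z=s["z_map"];H,W=z.shape;f=H/2/np.tan(np.radians(s["vertical_fov"])/2)
    v,u=np.mgrid[:H,:W]
    P=np.stack([(u-s["cx"])/f*z,(v-s["cy"])/f*z,z],-1)
    M=np.array(s["cam_to_world"]);return P@M[:3,:3].T+M[:3,3]
E
python3 - <<'E'
from h import *
print(sense(),tip_extent)
ims=[]
for n in("side","top"):
    s=snapshot(n);np.savez(n,im=s["image"],P=cloud(s),M=s["cam_to_world"],fov=s["vertical_fov"],c=[s["cx"],s["cy"]])
    cv2.imwrite(f"pics/{n}0.png",cv2.resize(s["image"],(768,576),interpolation=cv2.INTER_CUBIC))
    print(n,s["vertical_fov"],s["cx"],s["cy"],np.round(s["cam_to_world"],3))
E
```

```text
{'t': 0.0, 'q': array([ 1.14248582e+00,  5.28445434e-01,  1.43389529e+00, -8.66773538e-06,
        1.18137391e+00, -1.78522571e-01]), 'qd': array([ 0.00038398, -0.00038335, -0.0010691 ,  0.00085749, -0.00049251,
        0.00046211]), 'tau': array([-5.52702804e-04, -4.42354238e+01, -1.78024739e+01, -2.51744568e-04,
        8.22432776e-03, -2.32543350e-06]), 'tcp_pos': array([0.15434084, 0.60529052, 0.40374818]), 'tool_rot': array([ 1.24567820e-01,  9.92210528e-01, -1.01372364e-03, -3.13180874e-04]), 'force': array([-0.16062731, -0.23182483, -0.72203143]), 'ft_torque': array([ 0.02358918, -0.01458437, -0.01257597]), 'finger_gap': 0.9975666735579866} 0.1734
side 49.741787740067856 253.34064144380974 187.4643713665242 [[ 0.922 -0.241  0.303  0.188]
 [-0.387 -0.581  0.716 -1.1  ]
 [ 0.003 -0.778 -0.629  0.938]
 [ 0.     0.     0.     1.   ]]
top 48.134868572865734 264.06654909209675 187.3514458674146 [[ 1.000e-03 -9.890e-01  1.460e-01  4.320e-01]
 [-1.000e+00  3.000e-03  2.500e-02 -1.840e-01]
 [-2.500e-02 -1.460e-01 -9.890e-01  1.197e+00]
 [ 0.000e+00  0.000e+00  0.000e+00  1.000e+00]]
```

View pics/side0.png

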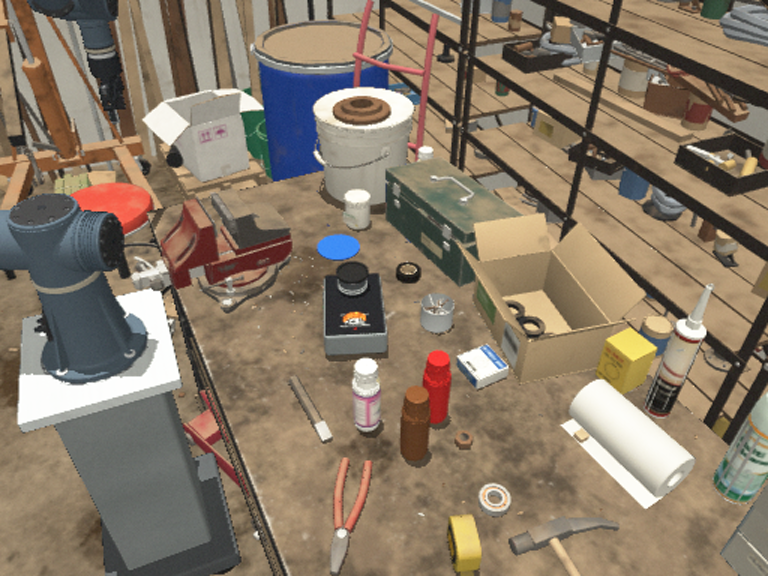

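View pics/top0.png

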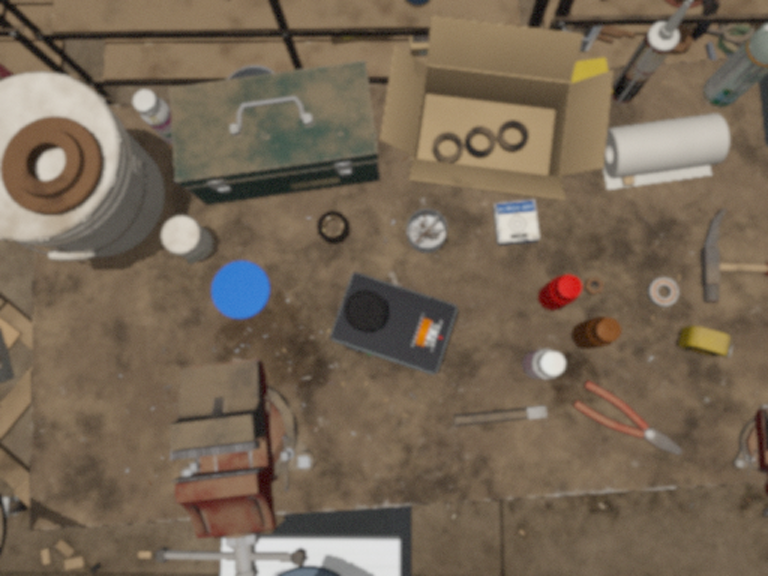

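Side view: white bottle at (366,395), mixer at (355,315), dish at (352,278), wheel at (355,320) and mat at (338,246). Top view: mixer at (395,322), dish (366,311), wheel (427,332), mat (240,290), bottle cap (549,363). Vise and white can are near the mat.

```bash
python3 - <<'E'
from h import *
d={n:np.load(n+".npz") for n in("side","top")}
def ray(n,u,v,z):
    D=d[n];M=D["M"];f=192/np.tan(np.radians(D["fov"])/2);r=M[:3,:3]@np.array([(u-D["c"][0])/f,(v-D["c"][1])/f,1])
    return (M[:3,3]+r*(z-M[2,3])/r[2])
def big(m):
    n,l,s,c=cv2.connectedComponentsWithStats(m.astype(np.uint8));k=1+np.argmax(s[1:,4]);return l==k
for n in d:
    im=d[n]["im"];P=d[n]["P"];hsv=cv2.cvtColor(im,cv2.COLOR_BGR2HSV);h,s,v=[hsv[...,i].astype(int) for i in range(3)]
    # mat
    X,Y,Z=P[...,0],P[...,1],P[...,2]
    print(n)
    roi=(X>.2)&(X<.75)&(abs(Y)<.6)
    m=big(roi&(h>95)&(h<125)&(s>150)&(Z<.02)); e=cv2.findContours(m.astype(np.uint8),0,1)[0][0]
    q=np.array([ray(n,*p[0],.004) for p in e]);c,r=cv2.minEnclosingCircle(q[:,:2].astype(np.float32));print("mat",c,r,np.median(Z[m]))
    vv=big(roi&(Z>.06)&(Z<.076)&(v<120)&(X>.3)&(X<.65)&(Y>-.3)&(Y<.2))
    k=np.argwhere(vv);q=np.array([ray(n,x,y,.07) for y,x in k])
    print("mixer top",cv2.minAreaRect(q[:,:2].astype(np.float32)*1000),np.median(Z[vv]))
    hi=(roi&(Z>.085)&(Z<.13)&(v<110)&(s<120)&(X>.3)&(X<.65)&(Y>-.3)&(Y<.2))
    if hi.any():
        hi=big(hi);z=np.percentile(Z[hi],[5,50,95]);print("dish",z,P[hi].mean(0))
        e=cv2.findContours(hi.astype(np.uint8),0,1)[0][0];rim=z[2];q=np.array([ray(n,*p[0],rim) for p in e]);print(cv2.minEnclosingCircle(q[:,:2].astype(np.float32)))
    o=(roi&(h>5)&(h<20)&(s>170)&(v>150)&(Z>.06)&(Z<.1)&(abs(Y+.1)<.25))
    o=big(o);print("wheel",o.sum(),P[o].mean(0),P[o].max(0),P[o].min(0))
    b=big(roi&(Z>.135)&(Z<.17)&(s<60)&(v>150)&(Y<.0)&(Y>-.45));print("cap",b.sum(),P[b].mean(0),P[b].min(0),P[b].max(0))
    t=b&(Z>np.percentile(Z[b],70)-.004);print("  top",t.sum(),(P[t].min(0)+P[t].max(0))/2,np.median(Z[t]))
    for nm,mm in(("red",((h<5)|(h>175))&(s>180)&(v>120)&(Z>.03)&(Y<-.2)),):
        mm=big(roi&mm);print(nm,P[mm].mean(0),P[mm].min(0),P[mm].max(0))
im=d["top"]["im"];c=cv2.resize(im[185:255,215:310],None,fx=6,fy=6,interpolation=cv2.INTER_CUBIC)
c2=cv2.resize(d["side"]["im"][170:240,210:262],None,fx=6,fy=6,interpolation=cv2.INTER_CUBIC)
c2=c2[:, :312]
cv2.imwrite("pics/crop.png",cv2.resize(np.hstack([c[:420],c2[:420]]),None,fx=.9,fy=.9))
E
```

```text
side
mat (0.5921948552131653, 0.1378745287656784) 0.055558882653713226 0.0026922003178941334
mixer top ((527.6644897460938, -154.81768798828125), (195.34930419921875, 120.53229522705078), 71.16016387939453) 0.06899705891037711
dish [0.08938541 0.10798076 0.11351292] [ 0.5424738  -0.10669872  0.1057531 ]
((0.5418078899383545, -0.11661849170923233), 0.048360493034124374)
wheel 52 [ 0.50929979 -0.20129909  0.0772105 ] [ 0.53320288 -0.18011794  0.08301472] [ 0.48765729 -0.21355859  0.06775702]
cap 196 [ 0.45213623 -0.41299435  0.14882034] [ 0.43423138 -0.42900355  0.13555964] [ 0.47205864 -0.38981091  0.15572966]
  top 135 [ 0.4537579  -0.40908167  0.15204865] 0.15199219689971377
red [ 0.57221075 -0.45332077  0.10881011] [ 0.52904467 -0.50649645  0.03018987] [ 0.59939639 -0.42009611  0.15626233]
top
mat (0.5937262177467346, 0.13951313495635986) 0.05378969758749008 0.0038862280253553205
mixer top ((526.1485595703125, -151.59210205078125), (197.4853973388672, 128.40379333496094), 71.44837188720703) 0.06949681653913786
dish [0.10565916 0.10928289 0.11473211] [ 0.54324674 -0.10362015  0.1096893 ]
((0.5428923964500427, -0.10397720336914062), 0.035407330840826035)
wheel 76 [ 0.5095072  -0.20161834  0.07810514] [ 0.53085973 -0.19196011  0.08531083] [ 0.48634018 -0.21317448  0.06773635]
cap 238 [ 0.45360884 -0.40644665  0.15134389] [ 0.43462537 -0.42661675  0.13545337] [ 0.47321494 -0.38765919  0.15660802]
  top 196 [ 0.45371069 -0.40818132  0.15311421] 0.15288033592960915
red [ 0.57547431 -0.43380465  0.14074303] [ 0.55416176 -0.45726776  0.08799941] [ 0.59989217 -0.41596134  0.15856421]
```

View pics/crop.png

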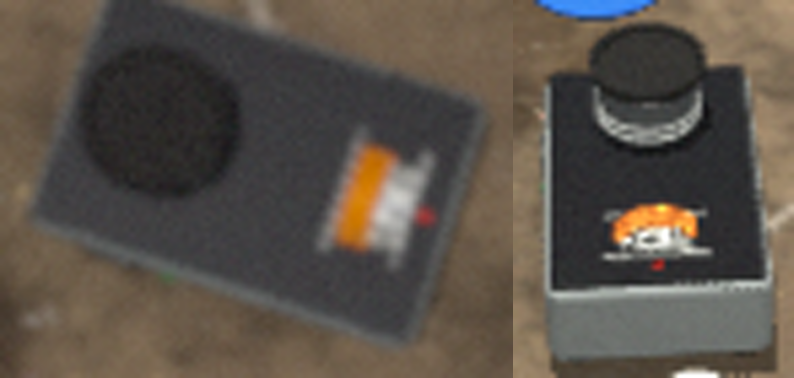

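```bash
cat >> h.py <<'E'
YAW=np.radians(-18.7);EX=np.array([np.cos(YAW),np.sin(YAW),0]);EY=np.array([-np.sin(YAW),np.cos(YAW),0])
W=np.array([.5095,-.2015,.082])
def band(n,N=1):
    C=W-np.array([0,0,.030])
    a=np.arange(-.9,.9,.02/3)[::-1]; y=np.arange(.014,-.026,-.0002)
    A,Y=np.meshgrid(a,y,indexing="ij"); R=np.where(Y>-.008,.030,.027)
    Q=C+(R*np.sin(A))[...,None]*EX+Y[...,None]*EY+(R*np.cos(A))[...,None]*np.array([0,0,1])
    acc=0
    for _ in range(N):
        s=snapshot(n);M=np.linalg.inv(s["cam_to_world"]);f=192/np.tan(np.radians(s["vertical_fov"])/2)
        p=Q@M[:3,:3].T+M[:3,3]
        u=(p[...,0]/p[...,2]*f+s["cx"]).astype(np.float32);v=(p[...,1]/p[...,2]*f+s["cy"]).astype(np.float32)
        acc=acc+cv2.remap(s["image"],u,v,cv2.INTER_CUBIC).astype(float)
    return (acc/N).astype(np.uint8)
def bands(name,N=4):
    L=[]
    for n in("top","side"):
        b=cv2.resize(band(n,N),(400,540)); 
        for k in range(-1,2): cv2.line(b,(0,int(270-k*150)),(12,int(270-k*150)),(0,255,0),2)
        L.append(b)
    cv2.imwrite("pics/"+name,np.hstack(L))
E
python3 -c "
from h import *
bands('b0.png')"
```

```text
(no output)
```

View pics/b0.png

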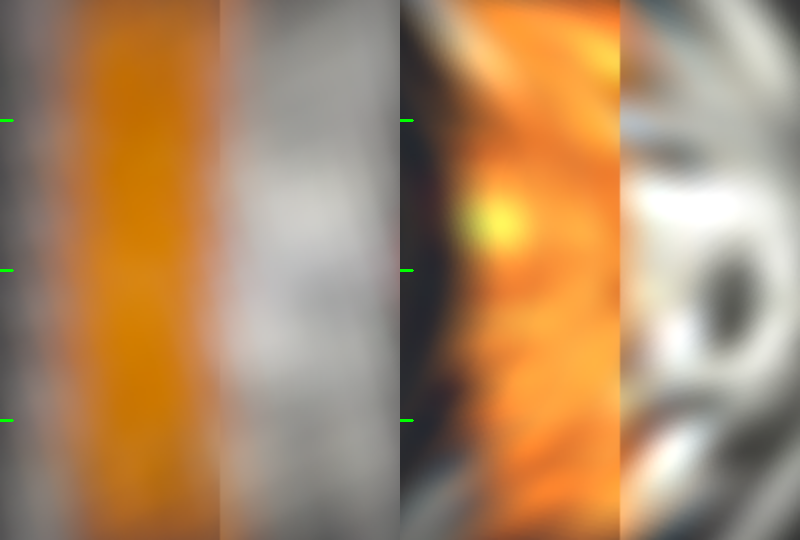

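The rectified strip shows the orange rim, and in the side half a dark blob at about (730,300) on white. The digit isn't legible this way, so I'll enlarge the sharper side view directly.

```bash
cat >> h.py <<'E'
def sidecrop(name,N=6):
    ims=[snapshot("side")["image"].astype(float) for _ in range(N)]
    print("noise",np.std(ims,0).mean())
    a=np.mean(ims,0).astype(np.uint8)[200:224,222:254]
    b=cv2.resize(a,None,fx=18,fy=18,interpolation=cv2.INTER_LANCZOS4)
    cv2.imwrite("pics/"+name,cv2.rotate(b,cv2.ROTATE_90_COUNTERCLOCKWISE))
E
python3 -c "
from h import *
sidecrop('c0.png')"
```

```text
noise 1.4513789049006798
```

View pics/c0.png

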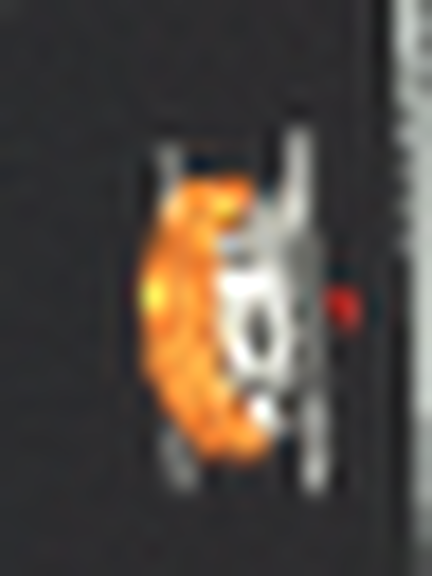

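The side crop shows one dark digit blob at about (260,328) in the white band, slightly front of the red mark at (343,308). It's too small to read with certainty. I'll roll the wheel and compare the digits as they pass.

```bash
cat >> h.py <<'E'
from scipy.spatial.transform import Rotation as Ro
def to(x,y,z):
    s=sense();d=np.array([x,y,z])-s["tcp_pos"];t=Ro.from_quat(s["tool_rot"]).inv().apply(d)*1000
    print("shift",np.round(t,1),"|",round(float(np.linalg.norm(t))),"tcp",np.round(s["tcp_pos"],4),"F",np.round(s["force"],2),"t",round(s["t"],2))
def yawto(dx,dy):
    s=sense();R=Ro.from_quat(s["tool_rot"]).as_matrix();t=R.T@np.array([dx,dy,0]);a=np.degrees(np.arctan2(t[1],t[0]))-90
    print("turn to put tool y along:",(a+90)%180-90,"tilt",np.degrees(np.arccos(-R[2,2])))
E
python3 - <<'E'
from h import *
to(.40,.30,.40);to(.5095,-.2015,.305);yawto(*EY[:2])
d=np.load("side.npz");P=d["P"].reshape(-1,3);im=d["im"].reshape(-1,3)
c=np.array([.4537,-.4085]);k=np.hypot(*(P[:,:2]-c).T)<.035
for z in np.arange(.02,.155,.01):
    q=P[k&(abs(P[:,2]-z)<.005)]
    if len(q)>3:
        e=np.array([.922,-.387]);w=(q[:,:2]-c)@e;print(round(z,3),len(q),w.min().round(3),w.max().round(3))
E
```

```text
shift [-313.5 -235.4    4.8] | 392 tcp [0.1545 0.6056 0.4048] F [-0.77 -0.62  0.15] t 0.8
shift [-543.5 -694.3   99.7] | 887 tcp [0.1545 0.6056 0.4048] F [-0.77 -0.62  0.15] t 0.8
turn to put tool y along: 4.3877694799482185 tilt 0.004921309564029561
0.02 42 -0.022 0.025
0.03 42 -0.022 0.025
0.04 40 -0.024 0.025
0.05 44 -0.024 0.025
0.06 49 -0.024 0.025
0.07 43 -0.024 0.025
0.08 47 -0.023 0.025
0.09 47 -0.023 0.025
0.1 51 -0.023 0.025
0.11 66 -0.023 0.025
0.12 68 -0.02 0.022
0.13 31 -0.02 0.02
0.14 49 -0.02 0.02
0.15 146 -0.017 0.02
```

Emit:
servo_tool([
  [[-40,-30,0],0,-1],
  [[-80,-60,0],0,-1],
  [[-120,-90,0],0,-1],
  [[-160,-120,0],0,-1],
  [[-200,-150,0],0,-1],
  [[-240,-180,0],0,-1],
  [[-280,-210,0],0,-1],
  [[-314,-235,5],0,-1],
], force=40)

```text
t: 1.6
tcp_pos: [0.4022, 0.2984, 0.4005]
tool_rot: [0.125, 0.992, 0.001, 0.001]
force: [1.5, 0.2, 0.4]
finger_gap: 0.0
```

Emit:
servo_tool([
  [[-22,-44,5],1,-1],
  [[-44,-88,10],2,-1],
  [[-66,-132,15],3,-1],
  [[-88,-176,20],4,-1],
  [[-110,-220,30],4.4,-1],
  [[-132,-264,40],4.4,-1],
  [[-154,-308,50],4.4,-1],
  [[-176,-352,60],4.4,-1],
])

```text
t: 2.4
tcp_pos: [0.4856, -0.0876, 0.3405]
tool_rot: [0.163, 0.987, 0.001, 0.002]
force: [0.4, 0.3, 0.1]
finger_gap: 0.001
```

```bash
python3 -c "
from h import *
to(.5095,-.2015,.275);yawto(*EY[:2]);print(sense()['finger_gap'])"
```

```text
shift [ -59.1 -100.2   65.5] | 134 tcp [ 0.4856 -0.0876  0.3405] F [0.41 0.35 0.15] t 2.4
turn to put tool y along: -0.0825446733258417 tilt 0.20110502259406976
0.0013456231293727265
```

Emit:
servo_tool([
  [[-25,-40,15],0,-1],
  [[-50,-80,30],0,-1],
  [[-68,-100,45],0,-1],
  [[-68,-100,62],0,-1],
  [[-68,-100,72],0,-1],
  [[-68,-100,77],0,-1],
  [[-68,-100,77],0,-1],
])

```text
t: 3.1
tcp_pos: [0.5177, -0.2033, 0.2631]
tool_rot: [0.163, 0.987, 0.001, 0.001]
force: [0.5, 0.1, 1.1]
finger_gap: 0.003
```

Emit:
servo_tool([
  [[0,0,4],0,-1],
  [[0,0,4],0,-1],
])

```text
t: 3.3
tcp_pos: [0.5177, -0.2026, 0.2594]
tool_rot: [0.162, 0.987, 0.001, 0.001]
force: [0.2, 0.8, 0.5]
finger_gap: 0.003
```

Emit:
servo_tool([
  [[0,0,3],0,-1],
  [[0,0,3],0,-1],
])

```text
t: 3.5
tcp_pos: [0.5177, -0.2022, 0.2565]
tool_rot: [0.162, 0.987, 0.001, 0.001]
force: [0.6, 0.9, -0.9]
finger_gap: -0.003
```

Emit:
servo_tool([
  [[0,0,1],0,-1],
  [[0,0,1],0,-1],
])

```text
t: 3.7
tcp_pos: [0.5177, -0.2022, 0.2555]
tool_rot: [0.162, 0.987, 0.001, 0.001]
force: [0.1, -0.2, -0.5]
finger_gap: -0.001
```

Emit:
servo_tool([
  [[0,0,1],0,-1],
  [[0,0,1],0,-1],
])

```text
t: 3.9
tcp_pos: [0.518, -0.2023, 0.2554]
tool_rot: [0.162, 0.987, 0.001, 0.002]
force: [-0.5, 1.5, 5.0]
finger_gap: 0.001
```

Emit:
servo_tool([
  [[0,0,0.5],0,-1],
  [[0,0,0.5],0,-1],
])

```text
t: 4.1
tcp_pos: [0.518, -0.2023, 0.2554]
tool_rot: [0.162, 0.987, 0.001, 0.002]
force: [-0.5, 0.3, 5.3]
finger_gap: 0.0
```

Contact is at about 5 N at the expected height. Rolling 19 mm (one digit) towards the front.

Emit:
servo_tool([
  [[4,0,0.7],0,-1],
  [[8,0,0.7],0,-1],
  [[12,0,0.7],0,-1],
  [[16,0,0.7],0,-1],
  [[19,0,0.7],0,-1],
  [[19,0,0.7],0,-1],
])

```text
t: 4.7
tcp_pos: [0.4998, -0.1962, 0.2549]
tool_rot: [0.162, 0.987, 0.001, 0.002]
force: [0.2, 0.6, 5.5]
finger_gap: 0.001
```

Emit:
servo_tool([
  [[0,0,-10],0,-1],
  [[0,20,-30],0,-1],
  [[0,70,-60],0,-1],
  [[0,120,-70],0,-1],
  [[0,150,-80],0,-1],
  [[0,150,-80],0,-1],
])

```text
t: 5.3
tcp_pos: [0.5484, -0.0502, 0.3369]
tool_rot: [0.159, 0.987, 0.001, 0.003]
force: [0.0, -0.4, -0.2]
finger_gap: -0.002
```

```bash
python3 -c "
from h import *
sidecrop('c1.png',4)
a=cv2.imread('pics/c0.png');b=cv2.imread('pics/c1.png');cv2.imwrite('pics/c01.png',np.hstack([a[100:],b[100:]])[:, :])"
```

```text
noise 1.4882937237376106
```

View pics/c01.png

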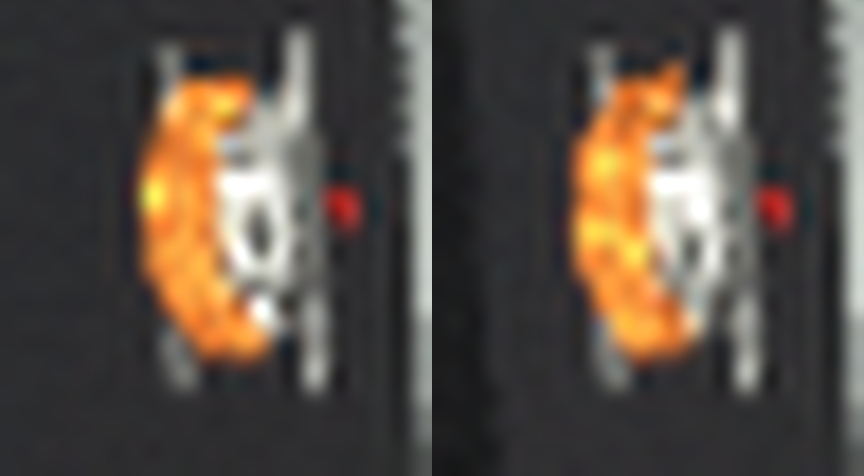

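Left is before, right is after: the blob at (258,230) became a narrower, lower blob at (690,250). So it's a different digit at about the same phase. I'll save the strips, roll one more digit and compare all three.

```bash
python3 -c "
from h import *
np.savez('st1',t=band('top',5),s=band('side',5))
to(.5177,-.2022,.262);yawto(*EY[:2])"
```

```text
shift [ -18.9 -149.6   72.8] | 168 tcp [ 0.5474 -0.0544  0.335 ] F [-0.01  0.42 -0.1 ] t 6.0
turn to put tool y along: 0.024373517723205396 tilt 0.2125335747495339
```

Emit:
servo_tool([
  [[-19,-50,10],0,-1],
  [[-19,-100,30],0,-1],
  [[-19,-140,50],0,-1],
  [[-19,-150,68],0,-1],
  [[-19,-150,75],0,-1],
  [[-19,-150,77],0,-1],
  [[-19,-150,77],0,-1],
])

```text
t: 6.7
tcp_pos: [0.518, -0.2015, 0.258]
tool_rot: [0.162, 0.987, 0.001, 0.002]
force: [0.7, 0.2, 1.0]
finger_gap: -0.002
```

Emit:
servo_tool([
  [[0,0,1.5],0,-1],
  [[0,0,1.5],0,-1],
])

```text
t: 6.9
tcp_pos: [0.5186, -0.2004, 0.2573]
tool_rot: [0.161, 0.987, 0.001, 0.002]
force: [-0.7, 0.4, -0.6]
finger_gap: 0.003
```

Emit:
servo_tool([
  [[0,0,2.6],0,-1],
  [[0,0,2.6],0,-1],
])

```text
t: 7.1
tcp_pos: [0.519, -0.1999, 0.2554]
tool_rot: [0.16, 0.987, 0.0, 0.003]
force: [0.3, 1.4, 3.0]
finger_gap: -0.0
```

Emit:
servo_tool([
  [[0,0,0.8],0,-1],
  [[4,0,0.8],0,-1],
  [[8,0,0.8],0,-1],
  [[12,0,0.8],0,-1],
  [[16,0,0.8],0,-1],
  [[19,0,0.8],0,-1],
  [[19,0,0.8],0,-1],
])

```text
t: 7.8
tcp_pos: [0.5007, -0.1938, 0.2549]
tool_rot: [0.16, 0.987, 0.0, 0.003]
force: [0.7, 0.7, 6.9]
finger_gap: -0.001
```

Emit:
servo_tool([
  [[0,0,-10],0,-1],
  [[0,20,-30],0,-1],
  [[0,70,-60],0,-1],
  [[0,120,-70],0,-1],
  [[0,150,-80],0,-1],
  [[0,150,-80],0,-1],
])

```text
t: 8.4
tcp_pos: [0.5485, -0.0476, 0.337]
tool_rot: [0.158, 0.988, 0.001, 0.005]
force: [-0.2, -0.1, 0.5]
finger_gap: -0.0
```

```bash
python3 -c "
from h import *
sidecrop('c2.png',4)
np.savez('st2',t=band('top',5),s=band('side',5))
b0=cv2.imread('pics/b0.png');L=[];K=[]
f=lambda a:cv2.resize(a,(400,540))
T=[b0[:,:400],f(np.load('st1.npz')['t']),f(np.load('st2.npz')['t'])]
S=[b0[:,400:],f(np.load('st1.npz')['s']),f(np.load('st2.npz')['s'])]
def row(X,x0,lo,hi):
    r=np.hstack([cv2.resize(x[:,x0:],(0,0),fx=1,fy=.53) for x in X]);r=cv2.cvtColor(r,6).astype(float);return np.clip((r-lo)/(hi-lo)*255,0,255)
C=np.hstack([cv2.imread(f'pics/c{i}.png',0)[120:400,120:340] for i in range(3)]).astype(float)
A=row(T,190,110,215);B=row(S,190,60,255)
w=660;z=lambda a:cv2.resize(a,(w,int(a.shape[0]*w/a.shape[1])))
o=np.vstack([z(A)[:190],z(B)[:0],C]);cv2.imwrite('pics/d.png',np.vstack([z(A),C]))
print(np.vstack([z(A),C]).shape)
"
```

```text
noise 1.4860427301194297
(579, 660)[ WARN:0@20.768] global loadsave.cpp:1063 imwrite_ Unsupported depth image for selected encoder is fallbacked to CV_8U.
```

View pics/d.png

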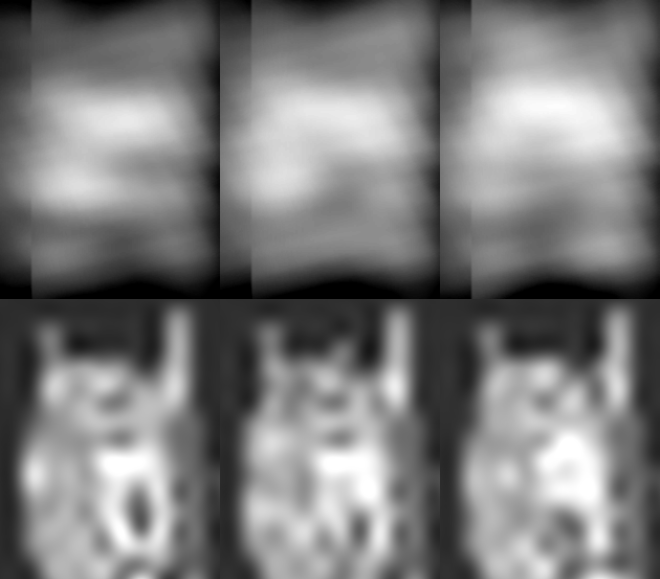

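Top row, strips for the three states; bottom row, side crops with dark blobs at (138,515), (358,530) and (565,527). The digits still aren't readable. I'll roll back in quarter-digit steps with the fingertip offset to +y, so the side camera sees the band throughout, and combine the views.

```bash
python3 -c "
from h import *
to(.5031,-.1909,.2575);yawto(*EY[:2])"
```

```text
shift [  -1.4 -146.2   77.3] | 165 tcp [ 0.5476 -0.0518  0.335 ] F [ 0.34 -0.46  0.09] t 9.1
turn to put tool y along: 0.22637874977992567 tilt 0.341579181273929
```

Emit:
servo_tool([
  [[-1,-50,10],0,-1],
  [[-1,-100,30],0,-1],
  [[-1,-138,50],0,-1],
  [[-1,-147,68],0,-1],
  [[-1,-147,76],0,-1],
  [[-1,-147,78.5],0,-1],
  [[-1,-147,78.5],0,-1],
])

```text
t: 9.8
tcp_pos: [0.5027, -0.1906, 0.2563]
tool_rot: [0.16, 0.987, 0.001, 0.003]
force: [-0.5, 0.5, 0.6]
finger_gap: -0.0
```

Emit:
servo_tool([
  [[0,0,2.8],0,-1],
  [[0,0,2.8],0,-1],
])

```text
t: 10.0
tcp_pos: [0.5034, -0.1899, 0.255]
tool_rot: [0.159, 0.987, -0.0, 0.004]
force: [-1.4, -0.1, 4.2]
finger_gap: -0.003
```

```bash
cat > r.py <<'E'
from h import *
import sys
s0=sense();ims=[snapshot("side")["image"].astype(np.float32) for _ in range(2)]
np.savez("roll%s"%sys.argv[1],im=np.mean(ims,0)[180:240,200:270],p=(s0["tcp_pos"]-W)@EX*1000)
print((s0["tcp_pos"]-W)@EX*1000,(s0["tcp_pos"]-W)@EY*1000,s0["force"])
E
python3 r.py 0
```

```text
-9.494105785138478 9.067891890235831 [-1.44404581 -0.13555254  4.22027042]
```

Emit:
servo_tool([
  [[-2,0,0.8],0,-1],
  [[-4.7,0,0.8],0,-1],
  [[-4.7,0,0.8],0,-1],
])

```text
t: 10.4
tcp_pos: [0.5088, -0.1913, 0.2552]
tool_rot: [0.159, 0.987, -0.001, 0.005]
force: [-0.6, 0.3, 7.4]
finger_gap: 0.004
```

```bash
python3 r.py 1
```

```text
-3.9376436551965406 9.461402116649918 [-0.63022331  0.33451503  7.3920687 ]
```

Emit:
servo_tool([
  [[-2,0,0.7],0,-1],
  [[-4.7,0,0.7],0,-1],
  [[-4.7,0,0.7],0,-1],
])

```text
t: 10.8
tcp_pos: [0.5142, -0.1929, 0.2553]
tool_rot: [0.158, 0.987, -0.001, 0.007]
force: [-1.1, -0.9, 5.4]
finger_gap: -0.002
```

```bash
python3 r.py 2
```

```text
1.6903941390821982 9.665838989044689 [-1.12966699 -0.93171203  5.36218888]
```

Emit:
servo_tool([
  [[-2,0,0.7],0,-1],
  [[-4.7,0,0.7],0,-1],
  [[-4.7,0,0.7],0,-1],
])

```text
t: 11.2
tcp_pos: [0.5195, -0.1946, 0.2553]
tool_rot: [0.158, 0.987, -0.002, 0.008]
force: [0.1, -1.3, 5.0]
finger_gap: 0.002
```

```bash
python3 r.py 3
```

```text
7.255888264639712 9.79153595634248 [ 0.06170746 -1.3247277   5.03878755]
```

Emit:
servo_tool([
  [[-2,0,0.7],0,-1],
  [[-4.7,0,0.7],0,-1],
  [[-4.7,0,0.7],0,-1],
])

```text
t: 11.6
tcp_pos: [0.5244, -0.1961, 0.2547]
tool_rot: [0.158, 0.987, -0.002, 0.009]
force: [-0.3, -1.5, 2.5]
finger_gap: 0.006
```

```bash
python3 r.py 4
```

```text
12.387710962178069 9.882718053241861 [-0.33853492 -1.50023585  2.46075824]
```

```bash
cat > m.py <<'E'
from h import *
import sys
L=[]
for i in sys.argv[2:]:
    a=np.load(f"roll{i}.npz")["im"][24:39,27:47]
    g=cv2.cvtColor(a.astype(np.float32),cv2.COLOR_BGR2GRAY) if False else a[...,0]  # blue: orange goes dark
    b=cv2.rotate(cv2.resize(g,(20*14,15*17),interpolation=cv2.INTER_CUBIC),cv2.ROTATE_90_COUNTERCLOCKWISE)
    b=np.clip((b-30)*1.05,0,255);y=int((47+200-1-236.9)*14)
    b[y,:8]=255;L.append(np.pad(b,2))
while len(L)%3:L.append(L[0]*0)
cv2.imwrite("pics/"+sys.argv[1],np.vstack([np.hstack(L[k:k+3]) for k in range(0,len(L),3)]).astype(np.uint8))
E
python3 m.py m1.png 0 1 2 3 4
```

```text
(no output)
```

View pics/m1.png

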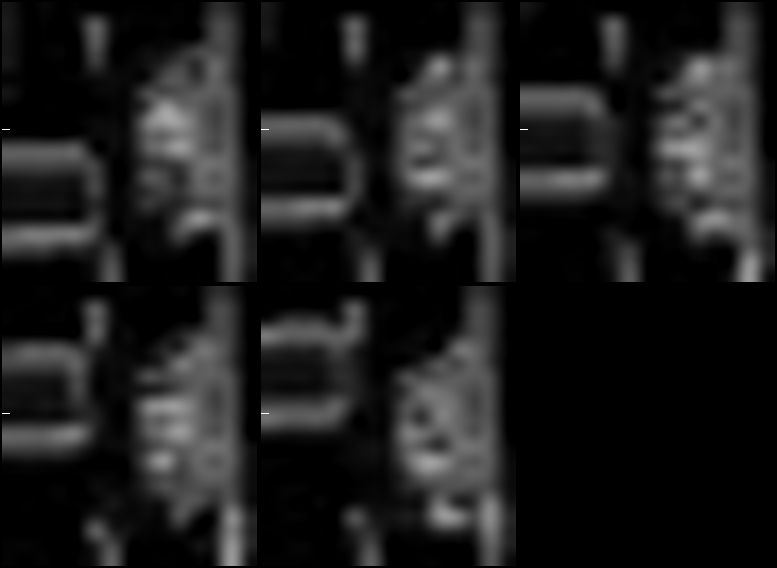

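The finger centre tracks the expected tip position. Small tool tilt adds to each stroke, and I'll account for it. Next I'll unroll all frames into one strip of the digit band.

```bash
cat > pano.py <<'E'
from h import *
import sys,glob
D=np.load("side.npz");Mi=np.linalg.inv(D["M"]);f=192/np.tan(np.radians(float(D["fov"]))/2)
def proj(Q):
    p=Q@Mi[:3,:3].T+Mi[:3,3];return p[...,0]/p[...,2]*f+D["c"][0],p[...,1]/p[...,2]*f+D["c"][1]
def unroll(im,r0,c0,dm,Y):
    a=dm/30.;C=W-np.array([0,0,.03]);A,YY=np.meshgrid(a,Y,indexing="ij")
    Q=C+.027*np.sin(A)[...,None]*EX+YY[...,None]*EY+.027*np.cos(A)[...,None]*np.array([0,0,1])
    u,v=proj(Q);return cv2.remap(im,(u-c0).astype(np.float32),(v-r0).astype(np.float32),cv2.INTER_CUBIC)
def frames():
    F=[]
    for i,o in((0,0),(1,19.2),(2,38.5)):
        b=cv2.rotate(cv2.imread(f"pics/c{i}.png"),cv2.ROTATE_90_CLOCKWISE);F.append((cv2.resize(b,(32,24),interpolation=cv2.INTER_AREA).astype(np.float32),200,222,o))
    for i,o in OFF.items(): F.append((np.load(f"roll{i}.npz")["im"].astype(np.float32),180,200,o))
    return F
OFF=eval(sys.argv[2])
m=np.arange(*eval(sys.argv[3]),.25);Y=np.arange(-.006,-.0225,-.00025)
N=np.zeros((len(m),len(Y)));S=N.copy()
for im,r0,c0,o in frames():
    g=unroll(im[...,0],r0,c0,m-o,Y).astype(float);w=np.clip(1-((m-o)/14.)**2,0,None)[:,None]
    k=abs(m-o)<10
    if k.any(): g/=np.percentile(g[k],80); S+=w*g;N+=w
P=S/np.maximum(N,1e-6);P[N.repeat(1,1)<.05]=0
np.save("pano.npy",P)
b=cv2.resize(P[::-1].astype(np.float32),None,fx=5,fy=2.2)
b=np.clip((b-.3)/.9*255,0,255)
prof=P.mean(1)
b=np.pad(b,((0,0),(60,0)))
for mm in range(int(m[0]),int(m[-1]),5):
    y=int((m[-1]-mm)/.25*2.2);cv2.putText(b,str(mm),(2,y+5),0,.5,255,1);b[min(y,len(b)-1),50:60]=255
cv2.imwrite("pics/"+sys.argv[1],b.astype(np.uint8));print(b.shape)
u,v=proj(W+np.array([[0,0,0],[0,0,0]])+np.array([[-.008],[-.021]])*EY-np.array([0,0,.003]));print(u,v)
E
python3 pano.py p1.png "{0:38.5,1:32.5,2:26.5,3:20.5,4:15}" "(-10,52)"
```

```text
(546, 390)
[235.78396676 235.94780868] [211.44498028 214.30661978]
```

View pics/p1.png

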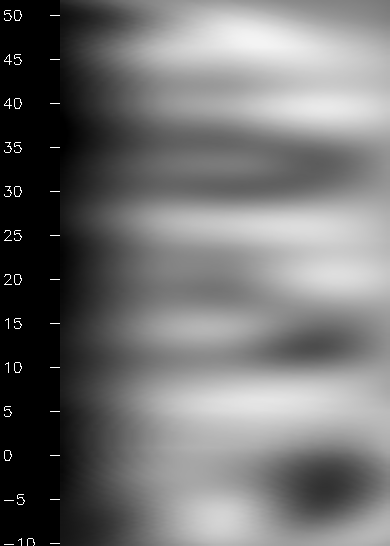

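The strip shows blank gaps near m = 47, 26 and 6. The digit at m 28–45 looks like a 6 (closed loop below, open upper right) and the one at m 9–24 like a 5. That puts the start at 4.1 digits, which conflicts with the stated starting range, so I'll check the offsets for slip by correlation.

```bash
cat > corr.py <<'E'
import sys;sys.argv=["","x.png","{0:38.5,1:32.5,2:26.5,3:20.5,4:15}","(-10,52)"]
exec(open("pano.py").read().split("N=np.zeros")[0])
F=frames();d=np.arange(-10,10,.5)
U=[]
for im,r0,c0,o in F:
    g=unroll(im[...,0],r0,c0,d,np.arange(-.010,-.0225,-.0005)).astype(float);g=g/g.mean(1,keepdims=True).mean();U.append(g)
def c(a,b,L):  # b's material appears shifted: off_b-off_a=L mm
    k=int(round(L/.5));n=len(d)
    x,y=(a[k:],b[:n-k]) if k>=0 else (a[:k],b[-k:])
    return np.corrcoef(x.ravel(),y.ravel())[0,1] if len(x)>=14 else -9
names=["s0","s1","s2","r0","r1","r2","r3","r4"]
for i,j in((0,1),(1,2),(2,3),(3,4),(4,5),(5,6),(6,7),(1,6),(1,7),(0,7),(0,6),(0,5),(0,4),(0,3),(1,5),(1,4)):
    r=[(c(U[i],U[j],L),L) for L in np.arange(-13,13.1,.5)];r.sort(reverse=True);print(names[i],names[j],"nominal",round(F[j][3]-F[i][3],1),[(round(a,2),b) for a,b in r[:3]])
# frame 'a' profile per state
for n,u in zip(names,U): print(n,np.round(u.mean(1)[::3],2))
E
python3 corr.py
```

```text
s0 s1 nominal 19.2 [(np.float64(0.73), np.float64(3.5)), (np.float64(0.73), np.float64(4.0)), (np.float64(0.73), np.float64(3.0))]
s1 s2 nominal 19.3 [(np.float64(0.87), np.float64(-1.0)), (np.float64(0.87), np.float64(-0.5)), (np.float64(0.86), np.float64(-1.5))]
s2 r0 nominal 0.0 [(np.float64(0.9), np.float64(-0.5)), (np.float64(0.9), np.float64(0.0)), (np.float64(0.89), np.float64(-1.0))]
r0 r1 nominal -6.0 [(np.float64(0.83), np.float64(-6.5)), (np.float64(0.81), np.float64(-7.0)), (np.float64(0.81), np.float64(-6.0))]
r1 r2 nominal -6.0 [(np.float64(0.9), np.float64(13.0)), (np.float64(0.84), np.float64(12.5)), (np.float64(0.8), np.float64(-7.0))]
r2 r3 nominal -6.0 [(np.float64(0.9), np.float64(-6.5)), (np.float64(0.9), np.float64(-6.0)), (np.float64(0.85), np.float64(-7.0))]
r3 r4 nominal -5.5 [(np.float64(0.67), np.float64(-6.5)), (np.float64(0.65), np.float64(-7.0)), (np.float64(0.64), np.float64(-6.0))]
s1 r3 nominal 1.3 [(np.float64(0.68), np.float64(0.5)), (np.float64(0.67), np.float64(0.0)), (np.float64(0.66), np.float64(1.0))]
s1 r4 nominal -4.2 [(np.float64(0.72), np.f
[... 915 characters left out ...]
0.8), np.float64(12.5)), (np.float64(0.78), np.float64(-6.0)), (np.float64(0.77), np.float64(-5.5))]
s0 [0.99 1.   0.95 0.89 0.82 0.81 0.84 0.92 1.03 1.14 1.22 1.25 1.15 0.97]
s1 [0.79 0.77 0.76 0.8  0.86 0.96 1.03 1.09 1.13 1.16 1.21 1.24 1.14 0.97]
s2 [0.77 0.73 0.68 0.69 0.74 0.88 1.04 1.18 1.2  1.18 1.21 1.25 1.24 1.2 ]
r0 [0.72 0.74 0.74 0.74 0.71 0.8  1.02 1.19 1.14 1.06 1.17 1.33 1.36 1.27]
r1 [0.83 1.06 1.24 1.18 0.92 0.78 0.86 0.96 0.94 0.92 1.   1.12 1.12 1.01]
r2 [0.8  0.93 1.04 1.05 0.94 0.98 1.19 1.31 1.2  0.99 0.88 0.88 0.85 0.82]
r3 [0.75 0.86 0.99 1.   0.89 0.87 1.   1.11 1.05 0.99 1.09 1.23 1.14 0.86]
r4 [0.98 1.16 1.26 1.16 0.91 0.81 0.93 1.03 0.98 0.89 0.89 0.95 1.   1.03]
```

Roll steps are consistent at about 6.3 mm with no slip; the first two strokes are doubtful. Next I'll roll forward again with frames through the next two digits, for one clean strip including what should be a 7.

```bash
cat > r.py <<'E'
from h import *
import sys
s0=sense();R=Ro.from_quat(s0["tool_rot"]).as_matrix();tip=s0["tcp_pos"]+tip_extent*R[:,2]
if len(sys.argv)>1:
    ims=[snapshot("side")["image"].astype(np.float32) for _ in range(2)]
    np.savez("roll%s"%sys.argv[1],im=np.mean(ims,0)[180:240,200:270],p=(tip-W)@EX*1000)
print("tip EX,EY mm",np.round([(tip-W)@EX*1000,(tip-W)@EY*1000],1),"z",tip[2].round(4),"F",np.round(s0["force"],1),"tilt",np.round(R[:,2],3),"t",s0["t"])
E
python3 r.py
```

```text
tip EX,EY mm [15.4  9.8] z 0.0813 F [-0.9 -1.2  2.6] tilt [ 0.017 -0.006 -1.   ] t 11.7
```

Emit:
servo_tool([
  [[0,0,-6],0,-1],
  [[7,0,-6],0,-1],
  [[7,0,-2],0,-1],
  [[7,0,-2],0,-1],
])

```text
t: 12.1
tcp_pos: [0.5169, -0.1934, 0.2558]
tool_rot: [0.158, 0.987, -0.001, 0.008]
force: [-0.5, -0.4, 0.0]
finger_gap: 0.0
```

```bash
python3 r.py
```

```text
tip EX,EY mm [ 7.1 10. ] z 0.0824 F [-0.5 -0.4  0. ] tilt [ 0.015 -0.005 -1.   ] t 12.1
```

Emit:
servo_tool([
  [[0,0,1.5],0,-1],
  [[0,0,1.5],0,-1],
])

```text
t: 12.3
tcp_pos: [0.5174, -0.1937, 0.2553]
tool_rot: [0.158, 0.987, -0.001, 0.009]
force: [-0.3, 0.9, 7.6]
finger_gap: 0.001
```

```bash
python3 r.py 5
```

```text
tip EX,EY mm [8.  9.9] z 0.0819 F [-0.3  0.9  7.6] tilt [ 0.017 -0.006 -1.   ] t 12.3
```

Emit:
servo_tool([
  [[3,0,0.7],0,-1],
  [[6,0,0.7],0,-1],
  [[6,0,0.7],0,-1],
])

```text
t: 12.7
tcp_pos: [0.512, -0.1918, 0.2553]
tool_rot: [0.158, 0.987, -0.002, 0.01]
force: [1.3, 0.7, 7.4]
finger_gap: 0.002
```

```bash
python3 r.py 6
```

```text
tip EX,EY mm [2.7 9.9] z 0.0819 F [1.3 0.7 7.4] tilt [ 0.018 -0.007 -1.   ] t 12.7
```

Emit:
servo_tool([
  [[3,0,0.7],0,-1],
  [[6,0,0.7],0,-1],
  [[6,0,0.7],0,-1],
])

```text
t: 13.1
tcp_pos: [0.5065, -0.19, 0.2551]
tool_rot: [0.158, 0.987, -0.002, 0.01]
force: [0.7, -0.2, 6.4]
finger_gap: 0.0
```

```bash
python3 r.py 7
```

```text
tip EX,EY mm [-2.8  9.8] z 0.0818 F [ 0.7 -0.2  6.4] tilt [ 0.02  -0.007 -1.   ] t 13.1
```

Emit:
servo_tool([
  [[3,0,0.7],0,-1],
  [[6,0,0.7],0,-1],
  [[6,0,0.7],0,-1],
])

```text
t: 13.5
tcp_pos: [0.5009, -0.1881, 0.2547]
tool_rot: [0.158, 0.987, -0.002, 0.011]
force: [-0.5, 0.8, 5.9]
finger_gap: 0.002
```

```bash
python3 r.py 8
```

```text
tip EX,EY mm [-8.7  9.8] z 0.0814 F [-0.5  0.8  5.9] tilt [ 0.02  -0.008 -1.   ] t 13.5
```

Emit:
servo_tool([
  [[0,0,-6],0,-1],
  [[-10,0,-6],0,-1],
  [[-17,0,-6],0,-1],
  [[-17,0,-1.5],0,-1],
  [[-17,0,-1.5],0,-1],
])

```text
t: 14.1
tcp_pos: [0.517, -0.1934, 0.2556]
tool_rot: [0.158, 0.987, -0.002, 0.01]
force: [-0.0, -0.2, 0.4]
finger_gap: 0.001
```

```bash
python3 r.py
```

```text
tip EX,EY mm [ 7.9 10.1] z 0.0823 F [-0.  -0.2  0.4] tilt [ 0.019 -0.006 -1.   ] t 14.1
```

Emit:
servo_tool([
  [[0,0,1.5],0,-1],
  [[0,0,1.5],0,-1],
])

```text
t: 14.3
tcp_pos: [0.5176, -0.1936, 0.2552]
tool_rot: [0.158, 0.987, -0.002, 0.011]
force: [0.2, 1.6, 7.5]
finger_gap: 0.005
```

```bash
python3 r.py 9
```

```text
tip EX,EY mm [ 8.9 10. ] z 0.0819 F [0.2 1.6 7.5] tilt [ 0.021 -0.007 -1.   ] t 14.3
```

Emit:
servo_tool([
  [[3,0,0.7],0,-1],
  [[6,0,0.7],0,-1],
  [[6,0,0.7],0,-1],
])

```text
t: 14.7
tcp_pos: [0.512, -0.1917, 0.2552]
tool_rot: [0.158, 0.987, -0.002, 0.012]
force: [0.6, 2.0, 7.4]
finger_gap: -0.003
```

```bash
python3 r.py 10
```

```text
tip EX,EY mm [ 3.4 10. ] z 0.0819 F [0.6 2.  7.4] tilt [ 0.023 -0.008 -1.   ] t 14.7
```

Emit:
servo_tool([
  [[3,0,0.7],0,-1],
  [[6,0,0.7],0,-1],
  [[6,0,0.7],0,-1],
])

```text
t: 15.1
tcp_pos: [0.5064, -0.1898, 0.2551]
tool_rot: [0.159, 0.987, -0.003, 0.012]
force: [0.1, 0.1, 6.2]
finger_gap: -0.002
```

```bash
python3 r.py 11
```

```text
tip EX,EY mm [-2.3 10. ] z 0.0817 F [0.1 0.1 6.2] tilt [ 0.024 -0.009 -1.   ] t 15.1
```

Emit:
servo_tool([
  [[3,0,0.7],0,-1],
  [[6,0,0.7],0,-1],
  [[6,0,0.7],0,-1],
])

```text
t: 15.5
tcp_pos: [0.5006, -0.1878, 0.2547]
tool_rot: [0.159, 0.987, -0.003, 0.013]
force: [1.1, 0.8, 5.7]
finger_gap: -0.0
```

```bash
python3 r.py 12; sed -i 's/for i,o in((0,0),(1,19.2),(2,38.5))/for i,o in()/' pano.py
python3 - <<'E'
import numpy as np
p=[float(np.load(f"roll{i}.npz")["p"]) for i in range(13)];print(np.round(p,1))
E
```

```text
tip EX,EY mm [-8.4  9.9] z 0.0814 F [1.1 0.8 5.7] tilt [ 0.024 -0.009 -1.   ] t 15.5
[-9.5 -3.9  1.7  7.3 12.4  8.   2.7 -2.8 -8.7  8.9  3.4 -2.3 -8.4]
```

```bash
python3 pano.py p2.png "{0:38.5,1:32.5,2:26.3,3:20.3,4:15,5:15,6:20.3,7:25.8,8:31.7,9:31.5,10:37,11:42.7,12:48.8}" "(2,64)"
```

```text
(546, 390)
[235.78396676 235.94780868] [211.44498028 214.30661978]
```

View pics/p2.png

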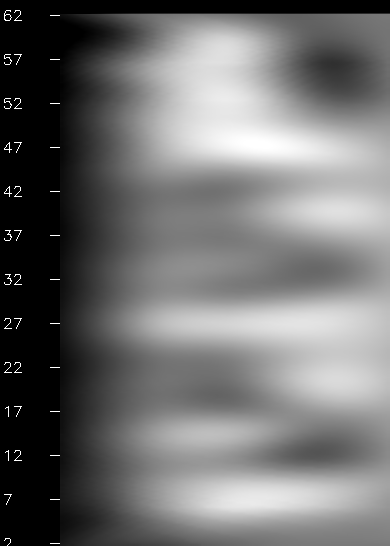

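The strip now reads clearly from bottom to top as 5 (centre m ≈ 17), 6 (centre ≈ 37) and 7 (left side blank, right dark at 55). The wheel stands at m ≈ 48.8, so I need to roll back about 11.8 mm.

Emit:
servo_tool([
  [[-3,0,0.7],0,-1],
  [[-6,0,0.7],0,-1],
  [[-9,0,0.7],0,-1],
  [[-10.5,0,0.7],0,-1],
  [[-10.5,0,0.7],0,-1],
])

```text
t: 16.1
tcp_pos: [0.5108, -0.1912, 0.2551]
tool_rot: [0.158, 0.987, -0.003, 0.013]
force: [-1.2, 1.8, 9.1]
finger_gap: 0.002
```

```bash
python3 r.py 13
```

```text
tip EX,EY mm [ 2.4 10. ] z 0.0818 F [-1.2  1.8  9.1] tilt [ 0.024 -0.009 -1.   ] t 16.1
```

Emit:
servo_tool([
  [[0,0,-10],0,-1],
  [[0,10,-40],0,-1],
  [[0,10,-80],0,0],
  [[0,10,-110],0,1],
  [[0,10,-110],0,1],
], force=60)

```text
t: 16.7
tcp_pos: [0.5119, -0.1809, 0.3693]
tool_rot: [0.158, 0.987, -0.004, 0.017]
force: [1.0, -0.4, 0.5]
finger_gap: 0.507
```

```bash
cat > x.py <<'E'
from h import *
import sys
# tool shift bringing grasp axis (point g ahead of TCP along tool z) to world xyz
x,y,z,g=map(float,sys.argv[1:5])
s=sense();R=Ro.from_quat(s["tool_rot"]).as_matrix();p=s["tcp_pos"]+g*R[:,2]
t=R.T@(np.array([x,y,z])-p)*1000
print("shift",np.round(t,1),"n",np.linalg.norm(t).round(),"p",p.round(4),"tcp",s["tcp_pos"].round(4),"tilt",R[:,2].round(3),"F",s["force"].round(1),"gap",round(s["finger_gap"],3),"t",s["t"],"yt",R[:2,1].round(3))
E
python3 r.py 14
python3 x.py .4537 -.4085 .22 .155
python3 pano.py p3.png "{13:37.5,14:37.5}" "(24,51)"
python3 - <<'E'
import numpy as np
print(np.round(np.load("pano.npy").mean(1)[::8],2))
E
```

```text
tip EX,EY mm [ 1.7 19.7] z 0.196 F [ 1.  -0.4  0.5] tilt [ 0.032 -0.014 -0.999] t 16.7
shift [ -13.3 -234.3   -8.7] n 235.0 p [ 0.5146 -0.1819  0.2106] tcp [ 0.5108 -0.1804  0.3656] tilt [ 0.025 -0.01  -1.   ] F [-0.5  0.6 -0.5] gap 0.683 t 16.8 yt [0.313 0.95 ]
(238, 390)
[235.78396676 235.94780868] [211.44498028 214.30661978]
[0.68 0.72 0.74 0.68 0.68 0.74 0.76 0.77 0.83 0.89 0.92 0.94 0.91 0.83]
```

Emit:
servo_tool([
  [[-2,-45,-3],0,1],
  [[-5,-92,-6],0,1],
  [[-8,-140,-8],0,1],
  [[-11,-188,-8],0,1],
  [[-13,-234,-9],0,1],
  [[-13,-234,-9],0,1],
])

```text
t: 17.4
tcp_pos: [0.4476, -0.4122, 0.3733]
tool_rot: [0.161, 0.987, -0.004, 0.013]
force: [-0.3, -0.2, -0.1]
finger_gap: 1.005
```

```bash
python3 x.py .4537 -.4085 .108 .155
```

```text
shift [  2.3   6.3 110.3] n 111.0 p [ 0.4513 -0.4139  0.2184] tcp [ 0.4476 -0.4122  0.3733] tilt [ 0.024 -0.011 -1.   ] F [-0.3 -0.2 -0.1] gap 1.005 t 17.4 yt [0.319 0.948]
```

Emit:
servo_tool([
  [[2,6,10],0,1],
  [[2,6,35],0,1],
  [[2,6,65],0,1],
  [[2,6,90],0,1],
  [[2,6,105],0,1],
  [[2,6,110],0,1],
  [[2,6,110],0,1],
])

```text
t: 18.1
tcp_pos: [0.4503, -0.4061, 0.2622]
tool_rot: [0.161, 0.987, -0.003, 0.012]
force: [-0.5, -0.3, 1.1]
finger_gap: 1.0
```

```bash
python3 x.py .4537 -.4085 .108 .155
```

```text
shift [-0.3 -0.9 -0.7] n 1.0 p [ 0.4537 -0.4076  0.1073] tcp [ 0.4503 -0.4061  0.2622] tilt [ 0.022 -0.009 -1.   ] F [-0.5 -0.3  1.1] gap 1.0 t 18.1 yt [0.318 0.948]
```

Well aligned. Closing with 60 N.

Emit:
servo_tool([
  [[0,0,0],0,0.3],
  [[0,0,0],0,0.0],
  [[0,0,0],0,-0.5],
  [[0,0,0],0,-1],
  [[0,0,0],0,-1],
  [[0,0,0],0,-1],
  [[0,0,0],0,-1],
], force=60)

```text
t: 18.8
tcp_pos: [0.4506, -0.4066, 0.2638]
tool_rot: [0.161, 0.987, -0.004, 0.013]
force: [-0.2, 0.3, 7.1]
finger_gap: 0.541
```

Emit:
servo_tool([
  [[0,0,-5],0,-1],
  [[0,0,-15],0,-1],
  [[0,0,-15],0,-1],
])

```text
t: 19.1
tcp_pos: [0.4505, -0.4068, 0.2803]
tool_rot: [0.161, 0.987, -0.005, 0.014]
force: [-0.0, -0.3, -1.9]
finger_gap: 0.544
```

```bash
python3 x.py .543 -.104 .25 .155; python3 - <<'E'
from h import *
s=snapshot("side");P=cloud(s)
h=cv2.cvtColor(s["image"],cv2.COLOR_BGR2HSV)
p=sense()["tcp_pos"];k=(np.hypot(P[...,0]-p[0],P[...,1]-p[1])<.045)
for z in np.arange(0,.1,.01):
    q=P[k&(abs(P[...,2]-z)<.005)];
    if len(q)>3: print(round(z,2),len(q),q[:,:2].mean(0).round(3))
E
```

```text
shift [   9.5  316.6 -126.6] n 341.0 p [ 0.4545 -0.4089  0.1254] tcp [ 0.4505 -0.4068  0.2803] tilt [ 0.026 -0.014 -1.   ] F [-0.  -0.3 -1.9] gap 0.544 t 19.1 yt [0.318 0.948]
0.0 416 [ 0.444 -0.416]
0.02 20 [ 0.449 -0.429]
0.03 34 [ 0.448 -0.428]
0.04 43 [ 0.447 -0.428]
0.05 43 [ 0.449 -0.429]
0.06 43 [ 0.448 -0.428]
0.07 45 [ 0.448 -0.43 ]
0.08 50 [ 0.447 -0.427]
0.09 36 [ 0.448 -0.429]
```

```bash
python3 x.py .540 -.102 .405 0
```

```text
shift [   8.4  316.7 -127. ] n 341.0 p [ 0.4504 -0.4066  0.2797] tcp [ 0.4504 -0.4066  0.2797] tilt [ 0.025 -0.013 -1.   ] F [-0.5  0.2 -1.3] gap 0.543 t 19.15 yt [0.318 0.948]
```

Emit:
servo_tool([
  [[0,5,-40],0,-1],
  [[1,30,-80],0,-1],
  [[2,70,-110],0,-1],
  [[3,115,-127],0,-1],
  [[5,160,-127],0,-1],
  [[6,205,-127],0,-1],
  [[7,250,-127],0,-1],
  [[8,285,-127],0,-1],
])

```text
t: 19.95
tcp_pos: [0.5303, -0.1297, 0.405]
tool_rot: [0.161, 0.987, -0.004, 0.013]
force: [0.3, -0.1, -2.0]
finger_gap: 0.541
```

```bash
python3 x.py .540 -.102 .395 0
```

```text
shift [-0.2 29.4  9.9] n 31.0 p [ 0.5303 -0.1297  0.405 ] tcp [ 0.5303 -0.1297  0.405 ] tilt [ 0.024 -0.012 -1.   ] F [ 0.3 -0.1 -2. ] gap 0.541 t 19.95 yt [0.317 0.948]
```

Emit:
servo_tool([
  [[0,15,4],0,-1],
  [[0,25,8],0,-1],
  [[0,29,10],0,-1],
  [[0,29,10],0,-1],
  [[0,29,10],0,-1],
])

```text
t: 20.45
tcp_pos: [0.5397, -0.1033, 0.3947]
tool_rot: [0.161, 0.987, -0.004, 0.013]
force: [-0.3, -0.1, -1.6]
finger_gap: 0.544
```

```bash
python3 x.py .540 -.102 .380 0; python3 - <<'E'
from h import *
ray=None
for n in("side","top"):
    s=snapshot(n);P=cloud(s);np.savez("h_"+n,im=s["image"],P=P)
    p=sense()["tcp_pos"];k=(np.hypot(P[...,0]-.543,P[...,1]+.104)<.05)
    for z in np.arange(.09,.26,.01):
        q=P[k&(abs(P[...,2]-z)<.005)]
        if len(q)>3:
            w=(q[:,:2]-[.543,-.104])@[.922,-.387];print(n,round(z,2),len(q),q[:,:2].mean(0).round(3),"lateral",w.min().round(3),w.max().round(3))
cv2.imwrite("pics/hv.png",cv2.resize(np.load("h_side.npz")["im"][110:230,170:310],None,fx=5,fy=5,interpolation=cv2.INTER_CUBIC))
E
```

```text
shift [ 0.5  1.4 14.7] n 15.0 p [ 0.5397 -0.1033  0.3947] tcp [ 0.5397 -0.1033  0.3947] tilt [ 0.024 -0.013 -1.   ] F [-0.3 -0.1 -1.6] gap 0.544 t 20.45 yt [0.318 0.948]
side 0.09 60 [ 0.537 -0.123] lateral -0.031 0.028
side 0.1 22 [ 0.537 -0.116] lateral -0.028 0.031
side 0.11 165 [ 0.54  -0.111] lateral -0.034 0.035
side 0.12 6 [ 0.537 -0.119] lateral -0.029 0.034
side 0.13 8 [ 0.539 -0.124] lateral -0.016 0.019
side 0.14 36 [ 0.537 -0.124] lateral -0.023 0.025
side 0.15 38 [ 0.536 -0.124] lateral -0.022 0.025
side 0.16 39 [ 0.539 -0.124] lateral -0.022 0.026
side 0.17 44 [ 0.537 -0.125] lateral -0.021 0.026
side 0.18 41 [ 0.538 -0.125] lateral -0.021 0.026
side 0.19 39 [ 0.539 -0.125] lateral -0.021 0.026
side 0.2 44 [ 0.537 -0.124] lateral -0.024 0.026
side 0.21 49 [ 0.536 -0.125] lateral -0.023 0.026
side 0.22 35 [ 0.539 -0.125] lateral -0.023 0.026
side 0.23 43 [ 0.536 -0.125] lateral -0.022 0.026
side 0.24 52 [ 0.535 -0.129] lateral -0.022 0.027
side 0.25 45 [ 0.538 -0.126] lateral -0.019 0.024
top 0.11 6 [ 0.525 -0.124] lateral -0.029 0.002
```

View pics/hv.png

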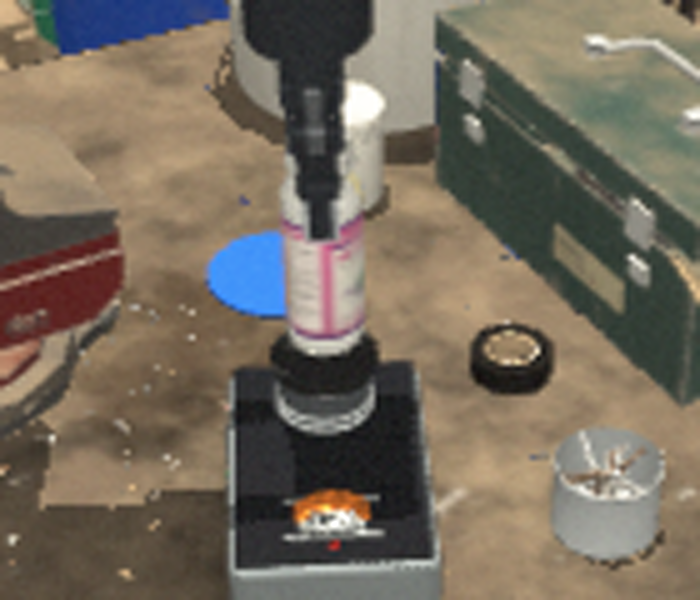

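Side view: the bottle is upright in the gripper above the dish, its base around (327,345) and the dish around (325,365); laterally centred within 2 mm. Descending in steps to touch.

Emit:
servo_tool([
  [[0.5,1,5],0,-1],
  [[0.5,1,10],0,-1],
  [[0.5,1,15],0,-1],
  [[0.5,1,17],0,-1],
  [[0.5,1,17],0,-1],
])

```text
t: 21.05
tcp_pos: [0.5398, -0.1025, 0.3773]
tool_rot: [0.161, 0.987, -0.004, 0.012]
force: [0.4, 0.4, -1.0]
finger_gap: 0.544
```

Emit:
servo_tool([
  [[0,0,1],0,-1],
  [[0,0,2],0,-1],
  [[0,0,2],0,-1],
])

```text
t: 21.35
tcp_pos: [0.5399, -0.1024, 0.3752]
tool_rot: [0.161, 0.987, -0.004, 0.012]
force: [-0.1, -0.5, -0.7]
finger_gap: 0.538
```

Emit:
servo_tool([
  [[0,0,1],0,-1],
  [[0,0,2],0,-1],
  [[0,0,2],0,-1],
])

```text
t: 21.65
tcp_pos: [0.5399, -0.1024, 0.3732]
tool_rot: [0.161, 0.987, -0.004, 0.012]
force: [-0.0, -0.6, -1.8]
finger_gap: 0.546
```

Emit:
servo_tool([
  [[0,0,1],0,-1],
  [[0,0,2],0,-1],
  [[0,0,2],0,-1],
])

```text
t: 21.95
tcp_pos: [0.5402, -0.1025, 0.3717]
tool_rot: [0.161, 0.987, -0.004, 0.013]
force: [-0.3, 0.6, 3.9]
finger_gap: 0.537
```

Emit:
servo_tool([
  [[0,0,1],0,-1],
  [[0,0,2],0,-1],
  [[0,0,2],0,-1],
])

```text
t: 22.25
tcp_pos: [0.5402, -0.1025, 0.3699]
tool_rot: [0.161, 0.987, -0.004, 0.013]
force: [0.1, 1.1, 5.0]
finger_gap: 0.541
```

Emit:
servo_tool([
  [[0,0,1],0,-1],
  [[0,0,2],0,-1],
  [[0,0,2],0,-1],
])

```text
t: 22.55
tcp_pos: [0.5403, -0.1025, 0.3682]
tool_rot: [0.161, 0.987, -0.004, 0.013]
force: [-0.4, 1.1, 6.3]
finger_gap: 0.542
```

Contact around TCP z 0.373, so the stop should be near 0.363.

Emit:
servo_tool([
  [[0,0,1.5],0,-1],
  [[0,0,3],0,-1],
  [[0,0,4.5],0,-1],
  [[0,0,4.5],0,-1],
])

```text
t: 22.95
tcp_pos: [0.5405, -0.1025, 0.3644]
tool_rot: [0.161, 0.987, -0.004, 0.014]
force: [-2.1, 2.1, 10.1]
finger_gap: 0.547
```

Emit:
servo_tool([
  [[0,0,1.5],0,-1],
  [[0,0,1.5],0,-1],
])

```text
t: 23.15
tcp_pos: [0.5405, -0.1025, 0.3638]
tool_rot: [0.161, 0.987, -0.004, 0.014]
force: [-2.0, 1.7, 8.3]
finger_gap: 0.539
```

Emit:
servo_tool([
  [[0,0,1.5],0,-1],
  [[0,0,2],0,-1],
  [[0,0,2],0,-1],
])

```text
t: 23.45
tcp_pos: [0.5405, -0.1024, 0.3628]
tool_rot: [0.161, 0.987, -0.004, 0.014]
force: [-1.3, 1.0, 10.8]
finger_gap: 0.544
```

Emit:
servo_tool([
  [[0,0,1.5],0,-1],
  [[0,0,1.5],0,-1],
])

```text
t: 23.65
tcp_pos: [0.5405, -0.1024, 0.3625]
tool_rot: [0.161, 0.987, -0.005, 0.014]
force: [-2.4, 1.6, 10.7]
finger_gap: 0.54
```

Emit:
servo_tool([
  [[0,0,2],0,-1],
  [[0,0,2.5],0,-1],
  [[0,0,2.5],0,-1],
])

```text
t: 23.95
tcp_pos: [0.5406, -0.1023, 0.3624]
tool_rot: [0.161, 0.987, -0.005, 0.015]
force: [-4.1, 1.7, 17.2]
finger_gap: 0.542
```

Force rose from 10.7 N to 17 N with no further travel, so the dish is at its stop. Holding with slightly less force.

Emit:
servo_tool([
  [[0,0,2.2],0,-1],
  [[0,0,2.2],0,-1],
  [[0,0,2.2],0,-1],
  [[0,0,2.2],0,-1],
  [[0,0,2.2],0,-1],
  [[0,0,2.2],0,-1],
  [[0,0,2.2],0,-1],
  [[0,0,2.2],0,-1],
])

```text
t: 24.75
tcp_pos: [0.5405, -0.1022, 0.3624]
tool_rot: [0.161, 0.987, -0.005, 0.016]
force: [-5.0, 2.0, 16.6]
finger_gap: 0.538
```

Emit:
servo_tool([
  [[0,0,2.2],0,-1],
  [[0,0,2.2],0,-1],
  [[0,0,2.2],0,-1],
  [[0,0,2.2],0,-1],
  [[0,0,2.2],0,-1],
  [[0,0,2.2],0,-1],
  [[0,0,2.2],0,-1],
  [[0,0,2.2],0,-1],
])

```text
t: 25.55
tcp_pos: [0.5404, -0.1021, 0.3624]
tool_rot: [0.161, 0.987, -0.005, 0.016]
force: [-4.8, 1.8, 17.2]
finger_gap: 0.538
```

Emit:
servo_tool([
  [[0,0,2.2],0,-1],
  [[0,0,2.2],0,-1],
  [[0,0,2.2],0,-1],
  [[0,0,2.2],0,-1],
  [[0,0,2.2],0,-1],
  [[0,0,2.2],0,-1],
])

```text
t: 26.15
tcp_pos: [0.5403, -0.102, 0.3624]
tool_rot: [0.161, 0.987, -0.005, 0.017]
force: [-5.2, 2.3, 16.5]
finger_gap: 0.544
```

```bash
python3 x.py .543 -.104 .40 .3; python3 - <<'E'
from h import *
s=snapshot("side");P=cloud(s)
k=(np.hypot(P[...,0]-.543,P[...,1]+.104)<.05)
for z in np.arange(.08,.25,.02):
    q=P[k&(abs(P[...,2]-z)<.005)]
    if len(q)>3:
        w=(q[:,:2]-[.543,-.104])@[.922,-.387];print(round(z,2),len(q),q[:,:2].mean(0).round(3),"lateral",w.min().round(3),w.max().round(3))
E
```

```text
shift [  -4.5   -1.2 -337.5] n 338.0 p [ 0.5495 -0.1067  0.0625] tcp [ 0.5403 -0.102   0.3624] tilt [ 0.031 -0.016 -0.999] F [-5.2  2.3 16.5] gap 0.544 t 26.15 yt [0.317 0.948]
0.08 56 [ 0.536 -0.123] lateral -0.032 0.034
0.1 117 [ 0.537 -0.115] lateral -0.034 0.034
0.12 39 [ 0.539 -0.125] lateral -0.02 0.025
0.14 44 [ 0.537 -0.123] lateral -0.023 0.025
0.16 37 [ 0.538 -0.123] lateral -0.022 0.026
0.18 39 [ 0.538 -0.125] lateral -0.021 0.026
0.2 35 [ 0.537 -0.126] lateral -0.02 0.026
0.22 36 [ 0.539 -0.126] lateral -0.017 0.023
0.24 16 [ 0.545 -0.122] lateral -0.016 0.023
```

```bash
python3 - <<'E'
from h import *
for n in("top","side"):
    P=np.load(n+".npz")["P"].reshape(-1,3);d=P[:,:2]-[.593,.1385];r=np.hypot(*d.T)
    k=(r<.16)&(P[:,2]>.03)
    a=np.degrees(np.arctan2(d[:,1],d[:,0]))
    for lo in range(-180,180,30):
        q=k&(a>=lo)&(a<lo+30)
        if q.any(): print(n,lo,"rmin",r[q].min().round(3),"zmax",P[q,2].max().round(3))
E
python3 x.py .590 .141 .42 0
```

```text
top -180 rmin 0.138 zmax 0.147
top 0 rmin 0.111 zmax 0.084
top 30 rmin 0.089 zmax 0.091
top 60 rmin 0.101 zmax 0.086
top 150 rmin 0.142 zmax 0.144
side -180 rmin 0.138 zmax 0.145
side 0 rmin 0.105 zmax 0.083
side 30 rmin 0.089 zmax 0.089
side 60 rmin 0.1 zmax 0.084
side 150 rmin 0.143 zmax 0.145
shift [ 27.9 245.9 -59.9] n 255.0 p [ 0.5403 -0.102   0.3624] tcp [ 0.5403 -0.102   0.3624] tilt [ 0.031 -0.016 -0.999] F [-3.7  3.  16.9] gap 0.541 t 26.2 yt [0.317 0.948]
```

Emit:
servo_tool([
  [[0,0,0],0,-1],
  [[0,0,-5],0,-1],
  [[0,0,-15],0,-1],
  [[0,0,-35],0,-1],
  [[0,0,-57],0,-1],
  [[0,0,-57],0,-1],
])

```text
t: 26.8
tcp_pos: [0.5393, -0.1014, 0.4215]
tool_rot: [0.161, 0.987, -0.006, 0.019]
force: [0.4, -1.1, -1.9]
finger_gap: 0.543
```

```bash
python3 x.py .590 .141 .40 0; python3 r.py 15
```

```text
shift [ 29.6 246.1  18.9] n 249.0 p [ 0.5393 -0.1014  0.4215] tcp [ 0.5393 -0.1014  0.4215] tilt [ 0.036 -0.018 -0.999] F [ 0.4 -1.1 -1.9] gap 0.543 t 26.8 yt [0.317 0.948]
tip EX,EY mm [  3.  103.4] z 0.2482 F [ 0.4 -1.1 -1.9] tilt [ 0.036 -0.018 -0.999] t 26.8
```

Emit:
servo_tool([
  [[5,40,0],0,-1],
  [[10,85,0],0,-1],
  [[15,130,0],0,-1],
  [[21,170,10],0,-1],
  [[27,210,19],0,-1],
  [[32,240,19],0,-1],
  [[33,246,19],0,-1],
  [[33,246,19],0,-1],
])

```text
t: 27.7
tcp_pos: [0.5853, 0.1433, 0.3956]
tool_rot: [0.16, 0.987, -0.006, 0.015]
force: [0.5, -0.8, -0.8]
finger_gap: 0.541
```

```bash
python3 x.py .587 .142 .273 0; python3 - <<'E'
from h import *
s=snapshot("side");P=cloud(s)
k=(np.hypot(P[...,0]-.593,P[...,1]-.1385)<.045)
for z in np.arange(.1,.25,.02):
    q=P[k&(abs(P[...,2]-z)<.005)]
    if len(q)>3:
        w=(q[:,:2]-[.593,.1385])@[.922,-.387];print(round(z,2),len(q),(q[:,:2].mean(0)-[-.0057,-.0205]).round(3),"lateral",w.min().round(3),w.max().round(3))
E
```

```text
shift [1.800e+00 1.000e-01 1.226e+02] n 123.0 p [0.5853 0.1433 0.3956] tcp [0.5853 0.1433 0.3956] tilt [ 0.028 -0.016 -0.999] F [ 0.5 -0.8 -0.8] gap 0.541 t 27.7 yt [0.315 0.949]
0.14 26 [0.591 0.142] lateral -0.027 0.021
0.16 32 [0.591 0.141] lateral -0.025 0.021
0.18 29 [0.591 0.141] lateral -0.024 0.022
0.2 37 [0.59  0.144] lateral -0.027 0.022
0.22 28 [0.591 0.14 ] lateral -0.026 0.02
0.24 34 [0.59  0.137] lateral -0.025 0.021
```

Bottle is upright within about 3 mm of the mat centre. Lowering along the tool axis, slowly at the end.

Emit:
servo_tool([
  [[0,-2,30],0,-1],
  [[-1,-2,65],0,-1],
  [[-1,-2,95],0,-1],
  [[-1,-2,112],0,-1],
  [[-1,-2,120],0,-1],
  [[-1,-2,122],0,-1],
  [[-1,-2,122],0,-1],
])

```text
t: 28.45
tcp_pos: [0.5894, 0.1373, 0.2746]
tool_rot: [0.161, 0.987, -0.006, 0.016]
force: [-0.8, -0.0, -0.6]
finger_gap: 0.546
```

Emit:
servo_tool([
  [[0,0,1.5],0,-1],
  [[0,0,3],0,-1],
  [[0,0,3],0,-1],
])

```text
t: 28.75
tcp_pos: [0.5896, 0.1373, 0.2722]
tool_rot: [0.161, 0.987, -0.006, 0.016]
force: [0.4, 0.7, -1.1]
finger_gap: 0.545
```

Emit:
servo_tool([
  [[0,0,1],0,-1],
  [[0,0,2],0,-1],
  [[0,0,2],0,-1],
])

```text
t: 29.05
tcp_pos: [0.5896, 0.1373, 0.2701]
tool_rot: [0.161, 0.987, -0.006, 0.016]
force: [1.0, 0.5, -1.3]
finger_gap: 0.539
```

Emit:
servo_tool([
  [[0,0,1],0,-1],
  [[0,0,2],0,-1],
  [[0,0,2],0,-1],
])

```text
t: 29.35
tcp_pos: [0.5897, 0.1373, 0.268]
tool_rot: [0.161, 0.987, -0.006, 0.016]
force: [0.3, 0.3, -1.8]
finger_gap: 0.54
```

Emit:
servo_tool([
  [[0,0,1],0,-1],
  [[0,0,1.5],0,-1],
  [[0,0,1.5],0,-1],
])

```text
t: 29.65
tcp_pos: [0.5901, 0.1373, 0.2677]
tool_rot: [0.161, 0.987, -0.006, 0.017]
force: [-2.1, 0.4, 5.2]
finger_gap: 0.54
```

Emit:
servo_tool([
  [[0,0,1],0,-1],
  [[0,0,1],0,-1],
])

```text
t: 29.85
tcp_pos: [0.5901, 0.1373, 0.2677]
tool_rot: [0.161, 0.987, -0.006, 0.017]
force: [-1.9, -0.3, 6.7]
finger_gap: 0.544
```

Standing on the mat at the expected height. Opening and backing straight up.

Emit:
servo_tool([
  [[0,0,0],0,0.2],
  [[0,0,0],0,0.4],
  [[0,0,0],0,0.7],
  [[0,0,0],0,1],
  [[0,0,0],0,1],
  [[0,0,0],0,1],
  [[0,0,0],0,1],
  [[0,0,0],0,1],
])

```text
t: 30.65
tcp_pos: [0.5901, 0.1373, 0.2676]
tool_rot: [0.16, 0.987, -0.006, 0.017]
force: [-0.5, 0.1, -0.7]
finger_gap: 0.996
```

Emit:
servo_tool([
  [[0,0,-15],0,1],
  [[0,0,-45],0,1],
  [[0,0,-85],0,1],
  [[0,0,-125],0,1],
  [[-2,-40,-145],0,1],
  [[-2,-40,-145],0,1],
])

```text
t: 31.25
tcp_pos: [0.5747, 0.0989, 0.418]
tool_rot: [0.161, 0.987, -0.006, 0.021]
force: [0.6, 0.7, -0.5]
finger_gap: 1.0
```

Emit:
servo_tool([
  [[40,0,0],0,1],
  [[85,0,0],0,1],
  [[130,10,0],0,1],
  [[150,30,0],0,1],
  [[150,30,0],0,1],
])

```text
t: 31.75
tcp_pos: [0.4394, 0.1771, 0.4114]
tool_rot: [0.16, 0.987, -0.006, 0.02]
force: [0.6, -0.1, 1.2]
finger_gap: 1.003
```

```bash
python3 r.py 16; python3 - <<'E'
from h import *
for n in("side","top"):
    s=snapshot(n);P=cloud(s);cv2.imwrite("pics/f_%s.png"%n,s["image"])
    k=(np.hypot(P[...,0]-.593,P[...,1]-.1385)<.05)
    for z in np.arange(.02,.17,.02):
        q=P[k&(abs(P[...,2]-z)<.006)]
        if len(q)>5: print(n,round(z,2),len(q),q[:,:2].mean(0).round(3))
    t=k&(P[...,2]>.15);print(n,"top",P[t].mean(0).round(4),((P[t].min(0)+P[t].max(0))/2).round(4),t.sum())
    d=np.hypot(P[...,0]-.543,P[...,1]+.104)<.03;print("dish floor z",np.median(P[...,2][d]).round(4))
a=cv2.resize(cv2.imread("pics/f_side.png")[120:240,190:310],(560,560),interpolation=cv2.INTER_CUBIC)
cv2.imwrite("pics/f.png",a)
E
python3 pano.py p4.png "{16:37}" "(22,52)"; python3 -c "
import cv2,numpy as np
a=cv2.imread('pics/f.png');b=cv2.imread('pics/p4.png');b=cv2.resize(b,(240,560))
cv2.imwrite('pics/f2.png',np.hstack([a,b]))"
```

```text
tip EX,EY mm [-180.6  335.3] z 0.2381 F [ 0.6 -0.1  1.2] tilt [ 0.038 -0.018 -0.999] t 31.75
side 0.02 35 [0.589 0.115]
side 0.04 35 [0.591 0.114]
side 0.06 36 [0.592 0.115]
side 0.08 33 [0.589 0.116]
side 0.1 42 [0.594 0.116]
side 0.12 47 [0.592 0.118]
side 0.14 30 [0.593 0.119]
side 0.16 45 [0.597 0.131]
side top [0.5954 0.1296 0.1551] [0.5947 0.131  0.1551] 61
dish floor z 0.1063
top 0.02 18 [0.59  0.114]
top 0.04 25 [0.586 0.116]
top 0.06 24 [0.587 0.114]
top 0.08 22 [0.59  0.114]
top 0.1 38 [0.588 0.115]
top 0.12 78 [0.59 0.12]
top 0.14 30 [0.591 0.118]
top 0.16 180 [0.596 0.131]
top top [0.5956 0.1305 0.1565] [0.5955 0.131  0.1561] 198
dish floor z 0.1085
(264, 390)
[235.78396676 235.94780868] [211.44498028 214.30661978]
```

View pics/f2.png

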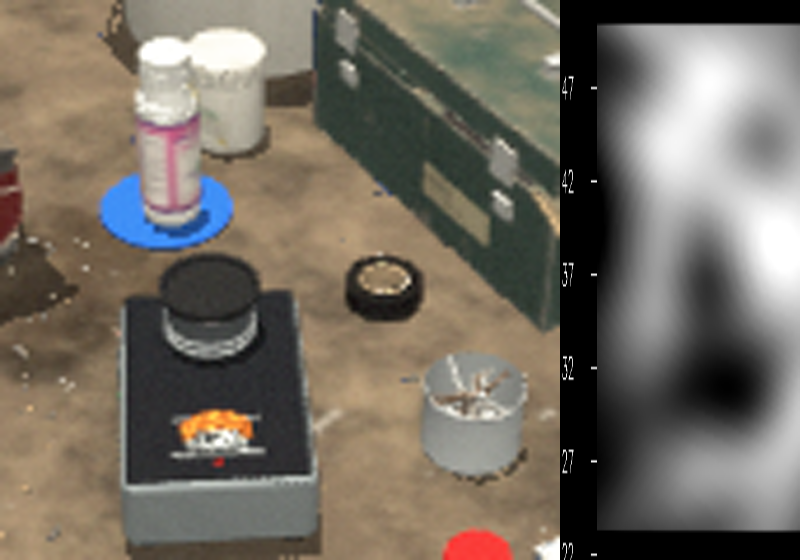

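Final view: the bottle stands upright on the blue mat at (170,180), the dish is back up at (210,285), and the tin and tape look where they were. The strip shows a 6 centred about 1–3 mm from the window's middle, against a tolerance of 6.3 mm.

```bash
python3 - <<'E'
from h import *
d0=np.load("side.npz")["im"];s=snapshot("side");d=cv2.absdiff(d0,s["image"]).max(2)
for n,(x,y) in dict(tin=(291,209),tape=(272,181),box=(321,244)).items(): print(n,(d[y-12:y+12,x-12:x+12]>50).mean().round(3))
print(sense()["force"]);sign_off()
E
```

```text
tin 0.0
tape 0.0
box 0.0
[ 0.21763168  0.23232151 -0.89007384]
the job is handed in; nothing more can be done
```

I set the wheel to 6, pressed the bottle on the dish, stood it on the mat and handed the job in at about 32 s of the 72 s. The station gave no verdict.

- **Wheel:** The digits were too small to read directly. I rolled the wheel in small steps and combined the side-camera frames into one strip, which read 5, 6, 7. I set 6 in the window and the last frame still shows it. It sits about 1–3 mm towards the front of centre, roughly 0.05–0.1 rad; the tolerance is 6.3 mm.
- **Press:** Contact came with the bottle's base about 109 mm above the bench. Travel stopped after about 10 mm, where force rose from 10.7 N to 17 N with no further movement. I held it there for 2.2 s at 17 N on the wrist sensor, about 19 N between bottle and dish. The dish's stop needs only 12 N, so this was somewhat more than the minimum but well under 35 N. The bottle was upright and within about 2 mm of the dish's centre.
- **Bottle on the mat:** It stands upright, about 8 mm from the mat's centre. The gripper is clear of everything.
- **Final checks:** The dish has sprung back to its starting height within about 1–3 mm by depth; that check is coarser than the 2 mm limit. The tin, tape and bearing box show no change from the first picture.
- **Disagreements:**
  - Taking my first two strokes at face value puts the wheel's start near 2.6 rad, outside the stated 3 to 5. I think the first stroke slipped. I relied on the digit shapes and the later strokes, which agreed with each other.
  - The tool also tilted by up to about 0.04 rad while in contact, which I allowed for.

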